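# Stack the drive parts on the mandrel stand

## Robot

A 6-joint arm with a two-finger parallel gripper is mounted at the origin on a cart in front of the work surface, level with it; the furniture and walls round the work are solid. World frame = base frame: x ahead of the robot, y to its left, z up, the work surface at z = 0. Lengths are in m, angles in rad, forces in N, time in s.
With the tool pointing down it reaches from about 0.3 to 0.875 m from the base axis. Payload 4.2 kg.
Tool frame: the origin (TCP) lies at the very end of the fingers, on their centre line; the grasp point (between the pads) lies 19 mm behind it; z points along the fingers, y is the line along which they close (so a half turn about z gives the same grasp; the last joint's range is limited). The gripper opens to 85 mm and grips with 20 to 120 N. Pads are 22 mm wide; open, the fingers measure 114 mm over their backs; the gripper's body (76 mm by 85 mm) begins 54 mm behind the grasp point. The pads swing forward as they close: fully open they stand 13 mm farther back than shut.
Start: joints at [-1.177, 0.32, 1.565, -0, 1.257, -0.02], TCP at [0.231, -0.526, 0.203] pointing down, gripper open.
Joint ranges: [-3.11, 3.11], [-0.84, 2.01], [0.21, 2.61], [-1.34, 4.49], [0.05, 2.63], [-2.56, 2.56]. Speed limits (rad/s): [2.57, 2.57, 3.14, 3.14, 3.14, 3.14].

## Interface

Orientations are given as a unit quaternion [w, x, y, z].
In Python, from station import env gives the robot as it stands. The module is installed in compiled form; this text tells all that it offers.
- The arm moves only by the tool carry_out, never from a script. Its argument "increments" is a list of rows, each a list of 7 numbers: the shift along the world's x, y, z in m, then the turn, a rotation vector about the world's x, y, z in rad, then the opening, from 0 (shut) to 1 (fully open). In form: [[dx, dy, dz, ax, ay, az, hand], ...]. A call has 1 to 20 rows; each row shifts and turns the commanded pose from where the row before left it; what a row does not reach is not made up. A row lasts 1/10 s, in which the tool goes at most 50 mm and 8.59 degrees, less where a joint would pass 70% of its speed; a pose out of reach is approached as far as the arm can. A call is refused whole if a number of a shift passes 0.05 or a number of a turn 0.15, either way. A call with a gripper value outside its range is refused whole. The fingers move at their own pace and stop on an object; "squeeze" is the grip in N (left out, the last holds). Time passes only in rows, so rows that do not move let the fingers close. It gives the time, the measured TCP pose, the force, the opening and the grip force at its end, in the units of the state.
- env.observe(): the state, without advancing time (a new reading comes with each control period).
- env.capture(name): name is "scene" or "top"; returns (picture, depth): 384x512x3 uint8, red, green, blue; 384x512 float32, m along the optical axis (not along the pixel's ray), 0 where there is no reading.
- env.get_calibration(name): a dict with "K" (3x3 intrinsics, pixels), "origin" and "attitude" of the camera in the world. Camera axes: x right, y up, looking along -z (the intrinsics and any distortion apply to the point x, -y, -z); pixel columns grow to the right and rows downward; lengths in m; the calibration is good to about 2 mm. A picture is of the moment at which its call begins. get_calibration takes no time and is no camera call.
- env.close_job(): hands the job in; it is judged then, once.
Trained networks look in the newest picture that a camera, given by its name, has taken for a name from the list of things; names that differ only in an ending like _2 or _b are one class to them, and where a whole thing is asked for, a point or a joint stands for the part that bears it (a point fixed in the world has none). Each returns a list of dicts, best first, with "score" (0 to 1); they miss things now and then, are a little off and sometimes report something else, mostly with a low value. They report only what shows in the picture. A call takes as long as a camera call. They do not tell look-alikes from the thing itself.
- env.cut_out(label, camera): "pixels" (384x512 bool, what is visible of it) and "extent" ([left, top, right, bottom] in pixels, round what is visible of it).
The state is a dict: "t": time; "joint_positions": joint angles; "joint_velocities": joint speeds; "joint_torque": joint torques, N m; "ee_pos": TCP position; "eef_rot": TCP orientation; "force": force on the tool from outside, world axes, zero at the start; "ft_torque": the same for the moment, N m; "finger_gap": opening from 0.0 (shut) to 1.0 (fully open); "grip_force": force on a finger pad.
Only numpy, scipy, OpenCV 4.12 (cv2) and the standard library are available. Lean on these libraries where they do the work, as an engineer would, in place of code of your own. Each camera call takes 0.05 s, during which the arm holds its last target. There are 200 camera calls.

## Task

Make up the drive pack on the upright mandrel of the green stand: thread on the steel flange first, then the brass gear, then the orange spacer and last the blue cap nut (closed end up), each fully down and flat on the one below. Leave the tape roll, the filter cap and the clutch drum that lie among the parts where they are.

Things in the scene. Friction and masses are not known exactly. Their poses are not given: they have to be found in the camera images.
- mandrel_stand: mandrel stand, fixed to the bench: round green foot, 84 mm diameter, 12 mm high, four small bolt heads; on it a dark boss, 30 mm diameter, whose top (the seat for the flange) is 18 mm above the origin; from it a bright steel post, 14 mm diameter, rises to 74 mm above the origin, its last 10 mm tapering to 6 mm diameter. Origin: centre of the underside; z up along the post
- flange: bright steel flange: flat ring, 56 mm outer diameter, 16 mm thick, 22 mm bore right through, six dark hole marks on top. Origin: centre of the underside, z up through the bore. Goes first, onto the stand's boss (origin 18 mm above the stand's)
- gear: brass gear wheel with 16 teeth, 48 mm outer diameter, 14 mm thick, 22 mm bore right through, one tooth on its x axis. Origin: centre of the underside, z up through the bore. Goes second (origin 34 mm above the stand's)
- spacer: orange plastic spacer sleeve, 40 mm outer diameter, 16 mm high, 22 mm bore right through. Origin: centre of the underside, z up through the bore. Goes third (origin 48 mm above the stand's)
- cap_nut: blue plastic cap nut with dark ribs round it, 36 mm outer diameter, 22 mm high, closed on top, open below with a 22 mm bore 14 mm deep; plain bore, it is pushed on and not screwed; it already stands closed end up. Origin: centre of the underside, z up. Goes last, over the tip of the post (origin 64 mm above the stand's)
- tape_roll: bystander: loose roll of black tape, 62 mm diameter, 19 mm high, light core. Origin: centre of the underside. Not to be moved
- filter_cap: bystander: loose black moulded filter cap, 72 mm diameter, 17 mm high. Origin: centre of the underside. Not to be moved
- clutch_drum: bystander: loose clutch drum, closed grey metal drum with a narrow hub on top, 73 mm diameter, 34 mm high over the hub. Origin: centre of the underside. Not to be moved
There are look-alikes about, which are no part of the job. There is more than one size of the gear; the job needs the smallest. Of the things that look like the flange, take the one that is nearest to the robot's base at the start.

How it is judged:
By the outcome, as a careful person would: the job done as asked, in the order asked, and still so for the second after the job is handed in, with the robot touching nothing.
It also fails if it takes over 128 s, if anything falls off the work surface, if the arm or the gripper's body presses on something with over 40 N, if the wrist force passes 120 N, or if a joint passes its speed limit or range.

## Working session

There is one attempt and no reset: what is moved stays moved. The work goes in short steps, Python scripts to look and compute and a tool call to move; the robot and the scene stay as the last step left them, time stands still between calls to the robot, and variables do not carry over. Pictures are saved under pics/ and viewed, at most 14 in all, crops included, and the job is handed in when it is done.

Besides the shell and the picture viewer there is one more tool, called after "Call:" in YAML: its name, and indented under it one key for each argument. carry_out: Moves the arm, as the interface text tells. Its arguments: {"type":"object","properties":{"increments":{"type":"array"},"squeeze":{"type":"number"}},"required":["increments"]}

```bash
mkdir -p pics; cat > h.py <<'E'
import numpy as np, cv2
from station import env
from scipy.spatial.transform import Rotation as R
def cal(n):
    c=env.get_calibration(n); A=np.array(c["attitude"],float)
    A=R.from_quat(A[[1,2,3,0]]).as_matrix() if A.size==4 else A.reshape(3,3)
    return np.array(c["K"]),np.array(c["origin"]),A,c
def cloud(n,d):
    K,o,A,_=cal(n); v,u=np.mgrid[:384,:512]
    P=np.stack([(u-K[0,2])/K[0,0]*d,-(v-K[1,2])/K[1,1]*d,-d],-1)
    W=P@A.T+o; W[d==0]=np.nan; return W
def save(n,img,box=None,s=1):
    if box: img=img[box[1]:box[3],box[0]:box[2]]
    cv2.imwrite("pics/"+n+".png",cv2.resize(img[...,::-1],None,fx=s,fy=s,interpolation=cv2.INTER_CUBIC))
E
python3 - <<'E'
from h import *
for n in("scene","top"):
    im,d=env.capture(n); np.savez(n+"0",im=im,d=d); save(n+"0",im,s=1.5); print(cal(n)[3])
    W=cloud(n,d)
    for l in("mandrel_stand","flange","gear","spacer","cap_nut","tape_roll","filter_cap","clutch_drum"):
        for r in env.cut_out(l,n):
            p=W[r["pixels"]]; p=p[~np.isnan(p[:,0])]
            if len(p)<5: continue
            zt=np.percentile(p[:,2],95); q=p[p[:,2]>zt-.006]
            c,rad=cv2.minEnclosingCircle(q[:,:2].astype(np.float32))
            print(n,l,round(r["score"],2),[int(x) for x in r["extent"]],"c",np.round(c,4),"D",round(2*rad,4),"z",round(zt,4),len(p))
print({k:np.round(v,3) for k,v in env.observe().items()})
E
```

```text
{'K': array([[436.92125071,   0.        , 259.93826117],
       [  0.        , 436.92125071, 187.77334482],
       [  0.        ,   0.        ,   1.        ]]), 'origin': array([-0.37597041,  0.42660522,  0.70978661]), 'attitude': array([-0.4521886 , -0.24176874,  0.4185146 ,  0.74961248])}
scene mandrel_stand 0.98 [233, 164, 260, 195] c [ 0.6242 -0.0857] D 0.014 z 0.052 414
scene flange 0.69 [157, 220, 180, 239] c [0.5246 0.1961] D 0.0616 z 0.0174 305
scene flange 0.63 [205, 224, 222, 245] c [0.4524 0.0995] D 0.0602 z 0.0177 309
scene gear 0.55 [366, 180, 380, 191] c [ 0.447  -0.4242] D 0.0543 z 0.0209 93
scene gear 0.38 [204, 226, 222, 245] c [0.4536 0.1033] D 0.0595 z 0.0177 306
scene spacer 0.53 [274, 206, 287, 220] c [ 0.4528 -0.0954] D 0.0407 z 0.0172 134
scene cap_nut 0.64 [184, 194, 194, 202] c [0.6308 0.0948] D 0.0366 z 0.0233 114
scene tape_roll 0.95 [124, 247, 156, 271] c [0.4378 0.2893] D 0.0636 z 0.0198 406
scene filter_cap 0.72 [119, 208, 140, 223] c [0.6264 0.2681] D 0.0669 z 0.0176 334
{'K': array([[346.44281226,   0.        , 258.82531886],
       [  0.        , 346.
[... 1056 characters left out ...]
 0.0167 618
top filter_cap 0.81 [126, 151, 152, 179] c [0.6313 0.2686] D 0.069 z 0.0168 566
top clutch_drum 0.64 [329, 225, 358, 252] c [ 0.4386 -0.2608] D 0.069 z 0.0246 685
{'t': np.float64(0.9), 'joint_positions': array([-1.177,  0.32 ,  1.565, -0.   ,  1.257, -0.02 ]), 'joint_velocities': array([-0.   ,  0.   ,  0.001, -0.001,  0.001, -0.   ]), 'joint_torque': array([-2.0000e-03, -4.1541e+01, -2.3442e+01, -0.0000e+00,  0.0000e+00,
       -0.0000e+00]), 'ee_pos': array([ 0.231, -0.526,  0.203]), 'eef_rot': array([0.   , 0.979, 0.205, 0.   ]), 'force': array([ 0.052, -0.792, -0.435]), 'ft_torque': array([0.009, 0.005, 0.007]), 'grip_force': np.float64(0.0), 'finger_gap': np.float64(1.001)}
```

View pics/top0.png

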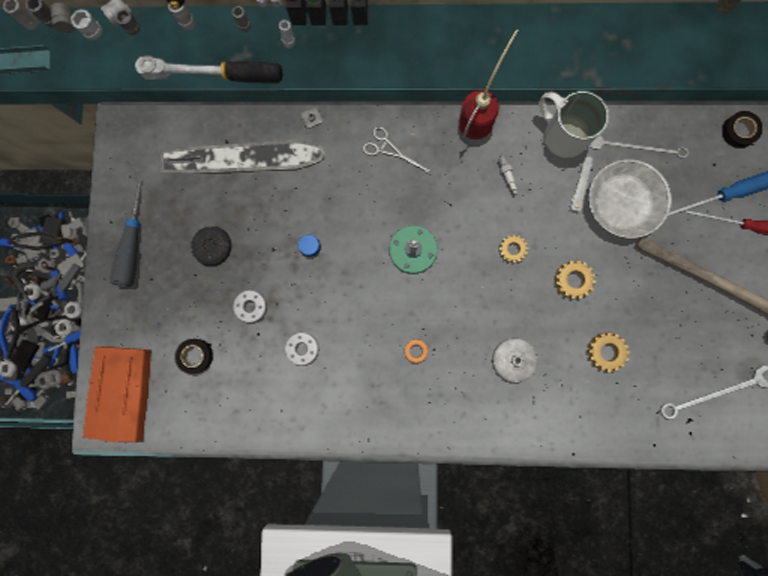

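View pics/scene0.png

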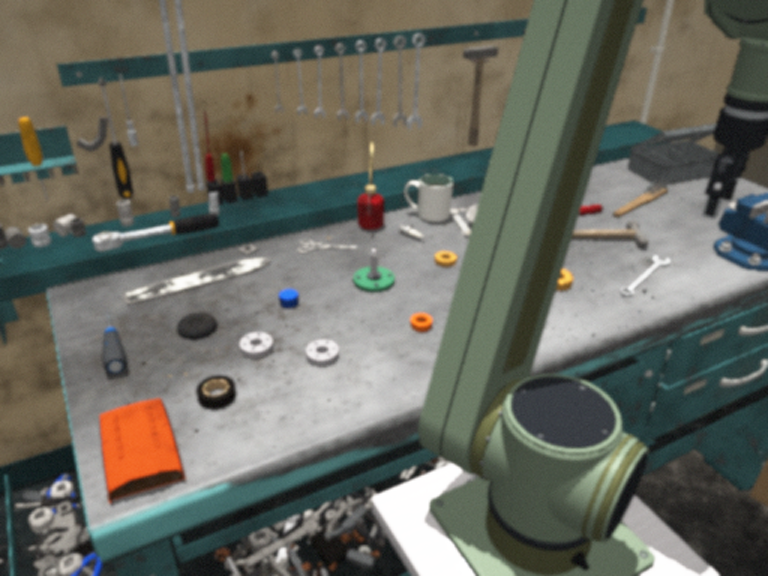

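The top view (pixel positions ×1.5) holds these candidates:
- **Flanges:** there are two, at (302,348), 0.46 m from the base, and at (249,306), 0.56 m. The job needs (302,348), the nearer one.
- **Gears:** there are three, at (513,249) D≈48, and at (576,280) and (608,352), both D≈64. The job needs (513,249), the smallest.

I'll confirm both in one crop and refine the centres.

```bash
python3 - <<'E'
from h import *
z=np.load("top0.npz"); im,d=z["im"],z["d"]; W=cloud("top",d); K,o,A,_=cal("top")
a=cv2.resize(im[180:260,145:225,::-1],None,fx=4.5,fy=4.5,interpolation=3); b=cv2.resize(im[150:255,325:425,::-1],(343,360),interpolation=3)
cv2.imwrite("pics/crop.png",np.hstack([a,b]))
def ray(px,zz):
    px=np.asarray(px,float); v=np.stack([(px[:,0]-K[0,2])/K[0,0],-(px[:,1]-K[1,2])/K[1,1],-np.ones(len(px))],-1)@A.T
    return o+v*((zz-o[2])/v[:,2])[:,None]
for n,c,rad,h in[("flange",(.453,.101),.035,.016),("flangeB",(.525,.194),.035,.016),("gear",(.6296,-.2606),.032,.014),("spacer",(.4525,-.095),.028,.016),("cap",(.6305,.092),.026,.022),("foot",(.627,-.089),.05,.012)]:
    m=np.hypot(W[...,0]-c[0],W[...,1]-c[1])<rad
    s=cv2.cvtColor(im,cv2.COLOR_RGB2HSV)
    if n=="flangeB" or n=="flange": k=m&(W[...,2]>h-.006)&(s[...,2]>120)
    else: k=m&(s[...,1]>100)
    pts=np.concatenate(max(cv2.findContours(k.astype(np.uint8),0,1)[0],key=len))if 0 else cv2.convexHull(np.argwhere(k)[:,::-1].astype(np.int32))[:,0]
    P=ray(pts,h)
    cc,r=cv2.minEnclosingCircle(P[:,:2].astype(np.float32)); q=W[k]; q=q[q[:,2]>h-.005]
    print(n,np.round(cc,4),"D",round(2*r,4),"zmed",np.round(np.median(q[:,2]),4),"mean",np.round(q[:,:2].mean(0),4),"px",pts.mean(0))
for n in("top","scene"):
    W=cloud(n,np.load(n+"0.npz")["d"]); m=(np.hypot(W[...,0]-.627,W[...,1]+.089)<.03)&(W[...,2]>.045)
    print(n,"post",np.round(W[m],4).tolist()[:14])
E
```

```text
flange [0.453  0.0999] D 0.0557 zmed 0.0151 mean [0.4531 0.1005] px [200.83333333 232.61111111]
flangeB [0.5244 0.1929] D 0.056 zmed 0.0153 mean [0.5242 0.193 ] px [165.05882353 204.        ]
gear [ 0.6295 -0.262 ] D 0.047 zmed 0.0129 mean [ 0.6296 -0.2618] px [341.30769231 166.15384615]
spacer [ 0.4521 -0.0966] D 0.0396 zmed 0.0147 mean [ 0.4518 -0.0959] px [276.28571429 232.85714286]
cap [0.6299 0.0905] D 0.0403 zmed 0.0212 mean [0.6316 0.0922] px [206.08333333 164.58333333]Traceback (most recent call last):
  File "<stdin>", line 13, in <module>
TypeError: 'NoneType' object is not subscriptable
```

View pics/crop.png

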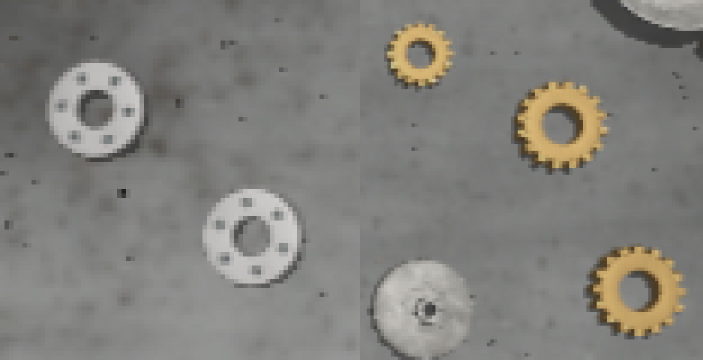

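The crop confirms it. The flange at crop (252,237) is the lower one, nearer the base. The gear at crop (420,55) is clearly the smallest of the three. Next I measure the stand and work out the first leg.

```bash
python3 - <<'E'
from h import *
for n in("top","scene"):
    z=np.load(n+"0.npz"); im,d=z["im"],z["d"]; W=cloud(n,d); s=cv2.cvtColor(im,cv2.COLOR_RGB2HSV).astype(int)
    near=np.hypot(W[...,0]-.627,W[...,1]+.089)<.07
    g=near&(abs(s[...,0]-72)<20)&(s[...,1]>70)
    q=W[g]; c,r=cv2.minEnclosingCircle(q[:,:2].astype(np.float32)); print(n,"foot",np.round(c,4),"D",round(2*r,4),"z",np.median(q[:,2]),g.sum())
    m=near&(W[...,2]>.03); print("post",m.sum(),np.round(W[m],3).tolist()[:10], np.argwhere(m).tolist()[:10])
E
```

```text
top foot [ 0.628  -0.0892] D 0.0828 z 0.011105416772228816 626
post 35 [[0.635, -0.089, 0.063], [0.632, -0.084, 0.063], [0.631, -0.086, 0.071], [0.63, -0.088, 0.074], [0.631, -0.091, 0.071], [0.632, -0.093, 0.065], [0.629, -0.084, 0.068], [0.628, -0.086, 0.071], [0.628, -0.089, 0.075], [0.628, -0.091, 0.073]] [[159, 275], [160, 273], [160, 274], [160, 275], [160, 276], [160, 277], [161, 273], [161, 274], [161, 275], [161, 276]]
scene foot [ 0.6274 -0.0877] D 0.0898 z 0.011873428165079747 306
post 54 [[0.63, -0.087, 0.074], [0.633, -0.091, 0.072], [0.627, -0.085, 0.073], [0.625, -0.088, 0.073], [0.63, -0.093, 0.069], [0.633, -0.085, 0.067], [0.627, -0.085, 0.069], [0.622, -0.086, 0.072], [0.624, -0.09, 0.07], [0.629, -0.083, 0.066]] [[166, 248], [166, 249], [167, 248], [167, 249], [167, 250], [168, 247], [168, 248], [168, 249], [168, 250], [169, 247]]
```

Call:
carry_out:
  increments:
    - [0, 0.04, 0, 0, 0, 0, 1]
    - [0.02, 0.04, 0, 0, 0, 0, 1]
    - [0.02, 0.04, 0, 0, 0, 0, 1]
    - [0.02, 0.04, 0, 0, 0, 0, 1]
    - [0.02, 0.04, 0, 0, 0, 0, 1]
    - [0.02, 0.04, 0, 0, 0, 0, 1]
    - [0.02, 0.04, 0, 0, 0, 0, 1]
    - [0.02, 0.04, 0, 0, 0, 0, 1]
    - [0.02, 0.04, 0, 0, 0, 0, 1]
    - [0.02, 0.04, 0, 0, 0, 0, 1]
    - [0.02, 0.04, 0, 0, 0, 0, 1]
    - [0.02, 0.04, 0, 0, 0, 0, 1]
    - [0, 0.04, 0, 0, 0, 0, 1]
    - [0, 0.04, 0, 0, 0, 0, 1]
    - [0, 0.04, 0, 0, 0, 0, 1]
    - [0, 0, 0, 0, 0, 0, 1]
    - [0, 0, 0, 0, 0, 0, 1]
    - [0, 0, 0, 0, 0, 0, 1]
  squeeze: 40

```text
t: 2.7
ee_pos: [0.4512, 0.0727, 0.2029]
eef_rot: [0.0, 0.979, 0.205, -0.0]
force: [-0.1, -0.2, -0.1]
finger_gap: 1.004
grip_force: 0.0
```

Call:
carry_out:
  increments:
    - [0.002, 0.027, -0.03, 0, 0, 0, 1]
    - [0, 0, -0.04, 0, 0, 0, 1]
    - [0, 0, -0.04, 0, 0, 0, 1]
    - [0, 0, -0.04, 0, 0, 0, 1]
    - [0, 0, -0.025, 0, 0, 0, 1]
    - [0, 0, -0.015, 0, 0, 0, 1]
    - [0, 0, -0.01, 0, 0, 0, 1]
    - [0, 0, 0, 0, 0, 0, 1]
    - [0, 0, 0, 0, 0, 0, 0.6]
    - [0, 0, 0, 0, 0, 0, 0.4]
    - [0, 0, 0, 0, 0, 0, 0.4]
    - [0, 0, 0, 0, 0, 0, 0.4]
    - [0, 0, 0, 0, 0, 0, 0.4]
    - [0, 0, 0, 0, 0, 0, 0.4]
  squeeze: 40

```text
t: 4.1
ee_pos: [0.4533, 0.1006, 0.003]
eef_rot: [0.0, 0.979, 0.206, 0.0]
force: [-0.3, 0.4, 0.2]
finger_gap: 0.402
grip_force: 0.0
```

```bash
python3 - <<'E'
from h import *
im,d=env.capture("scene"); np.savez("scene1",im=im,d=d); save("s1",im,(170,130,300,270),4)
W=cloud("scene",d)
for r in env.cut_out("flange","scene"):
    p=W[r["pixels"]];p=p[~np.isnan(p[:,0])]; print(r["score"],r["extent"],np.round(np.median(p,0),4))
print(env.observe())
E
```

```text
0.89 [158.9, 220.1, 180.0, 238.5] [0.5149 0.1971 0.015 ]
0.57 [204.4, 227.4, 223.8, 245.4] [0.4425 0.0993 0.0143]
{'t': 4.2, 'joint_positions': array([ 1.93668710e-01,  3.82420057e-01,  2.07738443e+00, -1.03590577e-04,
        6.81672695e-01,  1.35067950e+00]), 'joint_velocities': array([ 2.35933165e-03,  2.34902113e-03,  9.58902765e-04,  3.70492311e-04,
        4.97544578e-05, -1.23945049e-03]), 'joint_torque': array([-7.89828591e-04, -3.62071753e+01, -1.46718299e+01, -2.87113962e-04,
       -4.32536463e-04, -5.56823920e-05]), 'ee_pos': array([0.45321438, 0.10058358, 0.00289186]), 'eef_rot': array([3.33988031e-05, 9.78665661e-01, 2.05459288e-01, 5.73005121e-05]), 'force': array([-0.19572403,  0.63100975,  0.0803211 ]), 'ft_torque': array([-0.0615411 ,  0.01052815, -0.03944968]), 'grip_force': 0.0, 'finger_gap': 0.4002178193900153}
```

View pics/s1.png

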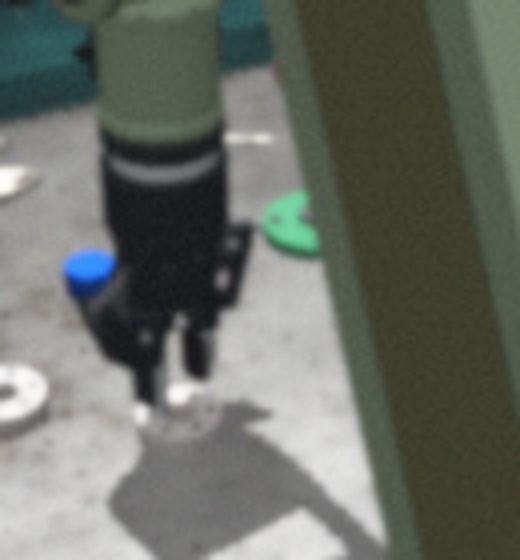

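The fingers straddle the flange at crop (175,400), seen strongly foreshortened. The gripper reports no contact yet, so I close further.

Call:
carry_out:
  increments:
    - [0, 0, 0, 0, 0, 0, 0.3]
    - [0, 0, 0, 0, 0, 0, 0.3]
    - [0, 0, 0, 0, 0, 0, 0.3]

```text
t: 4.5
ee_pos: [0.4532, 0.1005, 0.0028]
eef_rot: [0.0, 0.979, 0.205, -0.0]
force: [-0.5, 0.3, 0.0]
finger_gap: 0.303
grip_force: 0.0
```

```bash
python3 - <<'E'
from h import *
im,d=env.capture("scene"); t,dt=env.capture("top")
a=cv2.resize(im[195:255,190:250,::-1],(480,480),interpolation=3)
b=cv2.resize(t[195:260,180:245,::-1],(310,310),interpolation=3); b=cv2.copyMakeBorder(b,0,170,0,0,0)
cv2.imwrite("pics/s2.png",np.hstack([a,b]))
W=cloud("scene",d); 
for v in range(218,250,2): print(v,[("%.0f,%.0f,%.0f"%tuple(1000*W[v,u])) + ":%d"%im[v,u].mean() for u in range(200,228,3)])
E
```

```text
218 ['427,145,93:32', '425,138,93:27', '431,128,85:28', '432,120,82:30', '532,73,1:96', '463,92,53:47', '453,88,57:24', '453,80,55:92', '518,44,1:186', '514,37,1:199']
220 ['436,142,80:103', '425,138,87:39', '427,130,82:27', '435,119,74:30', '439,110,68:102', '466,91,44:54', '457,87,49:27', '451,81,50:87', '512,47,-1:183', '508,40,-1:192']
222 ['529,110,2:179', '427,138,79:125', '442,125,65:32', '439,118,64:54', '436,111,64:110', '463,93,40:63', '457,87,42:27', '452,81,44:96', '503,51,-0:179', '497,45,1:186']
224 ['521,113,2:191', '517,106,2:164', '442,125,59:33', '440,118,58:56', '440,110,55:119', '465,92,32:119', '455,88,37:46', '452,81,37:114', '497,53,-3:191', '491,48,-0:192']
226 ['517,115,-2:193', '511,108,-0:176', '442,125,53:40', '438,119,53:57', '440,110,49:133', '477,88,16:223', '491,74,2:172', '491,65,-1:172', '489,57,-3:193', '484,50,-2:193']
228 ['508,118,-1:192', '503,112,0:174', '443,125,46:60', '437,120,48:51', '439,111,44:153', '468,91,17:242', '466,84,16:191', '462,78,16:187', '479,62,-1:185', '475,55,-0:193']
230 ['502,121,-2:185', '494,115,1:183', '453,122,32:184'
[... 1019 characters left out ...]
,141,1:201', '450,133,-1:191', '447,126,-1:123', '439,121,3:118', '434,115,4:119', '425,111,9:116', '426,102,5:114', '428,93,0:111', '426,86,-1:108', '418,81,2:111']
244 ['444,144,1:201', '442,136,-1:190', '434,131,4:114', '435,123,0:114', '431,116,-0:113', '429,109,-1:114', '426,102,-1:115', '421,96,-0:109', '419,89,-2:106', '412,83,1:110']
246 ['440,146,-2:208', '436,139,-1:161', '432,132,-1:116', '427,126,1:113', '426,119,-2:112', '418,114,3:114', '419,105,-2:113', '416,99,-2:111', '411,92,-1:111', '407,86,-1:112']
248 ['429,149,1:198', '429,142,-1:118', '423,136,1:110', '422,128,-2:113', '415,123,2:114', '411,117,2:116', '410,109,0:117', '406,103,1:116', '404,96,-1:113', '400,89,-1:105']
```

View pics/s2.png

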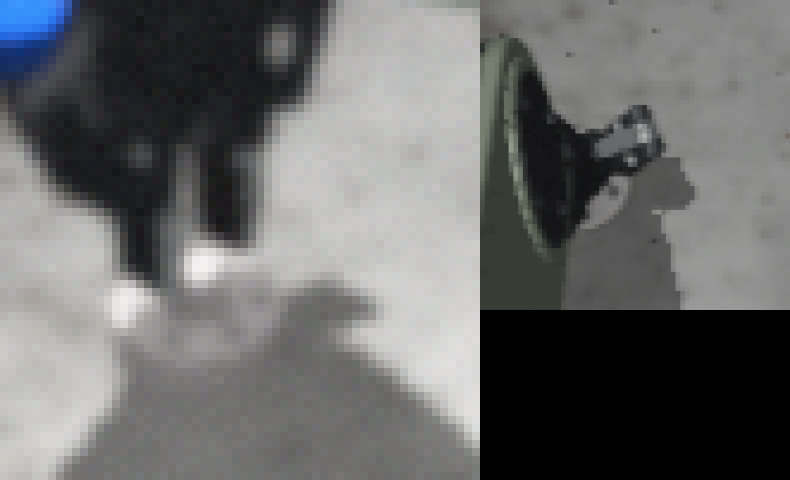

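The fingertips end at about z = 30 mm (crop (140,280) and (225,245)), clear above the flange, although the TCP reads 3 mm. So I open and go down in small, force-checked steps.

Call:
carry_out:
  increments:
    - [0, 0, 0, 0, 0, 0, 1]
    - [0, 0, 0, 0, 0, 0, 1]
    - [0, 0, 0, 0, 0, 0, 1]
    - [0, 0, 0, 0, 0, 0, 1]
    - [0, 0, 0, 0, 0, 0, 1]
    - [0, 0, -0.004, 0, 0, 0, 1]
    - [0, 0, -0.004, 0, 0, 0, 1]
    - [0, 0, 0, 0, 0, 0, 1]
    - [0, 0, 0, 0, 0, 0, 1]

```text
t: 5.5
ee_pos: [0.453, 0.1005, -0.0054]
eef_rot: [0.0, 0.979, 0.205, -0.0]
force: [0.2, -0.1, 0.4]
finger_gap: 1.0
grip_force: 0.0
```

```bash
python3 - <<'E'
from h import *
im,d=env.capture("scene"); save("s3",im,(180,185,250,255),7)
W=cloud("scene",d)
for v in range(214,246,2): print(v,[("%.0f,%.0f,%.0f"%tuple(1000*W[v,u])) + ":%d"%im[v,u].mean() for u in range(194,232,4)])
E
```

```text
214 ['419,161,116:25', '417,152,114:27', '430,138,101:67', '425,130,102:34', '552,71,1:146', '549,60,-0:189', '546,50,-2:190', '480,66,46:96', '467,60,52:29', '529,21,-0:148']
216 ['415,163,113:33', '418,152,107:50', '430,138,95:95', '424,130,96:48', '544,74,1:174', '542,63,-2:195', '532,55,2:195', '480,66,39:120', '465,61,47:27', '520,25,0:165']
218 ['417,163,106:49', '444,144,82:66', '426,140,92:71', '543,87,-2:125', '538,77,-1:172', '533,67,-1:192', '526,58,0:194', '522,48,-0:167', '467,60,39:66', '510,30,1:180']
220 ['414,164,103:38', '427,150,89:39', '423,141,89:38', '535,90,-2:167', '527,82,0:181', '524,71,-1:194', '518,62,-0:198', '515,52,-1:190', '507,43,1:163', '502,33,1:194']
222 ['416,164,96:27', '423,152,86:29', '424,142,83:38', '524,95,1:182', '520,85,-0:187', '517,74,-2:191', '508,66,1:191', '508,54,-3:189', '499,47,0:182', '497,36,-2:194']
224 ['414,165,91:38', '426,151,79:26', '423,142,77:60', '515,98,1:182', '511,88,-0:189', '507,78,-1:190', '502,69,-1:179', '494,61,2:188', '492,50,-1:190', '484,42,2:196']
226 ['413,166,86:106', '426,151,72:29', '427,141,68:97', '507
[... 999 characters left out ...]
475,148,-1:192', '469,139,0:188', '466,129,-1:183', '447,126,11:128', '438,118,15:139', '431,110,17:150', '430,100,14:143', '429,89,11:120', '436,75,1:100', '431,67,2:106']
240 ['465,152,2:187', '465,141,-2:197', '460,132,-2:193', '447,126,5:120', '436,119,10:127', '429,111,13:132', '426,102,11:121', '429,90,5:108', '429,78,0:105', '423,70,1:106']
242 ['461,153,-1:188', '455,145,-0:196', '447,137,2:197', '445,127,0:117', '437,119,4:119', '429,112,7:118', '427,102,4:115', '427,91,-0:108', '422,82,0:104', '418,72,-1:105']
244 ['449,158,3:196', '450,147,-2:193', '442,139,1:200', '438,130,0:112', '432,121,1:114', '428,112,1:111', '426,102,-2:111', '418,95,2:108', '416,84,-1:109', '410,76,0:109']
```

View pics/s3.png

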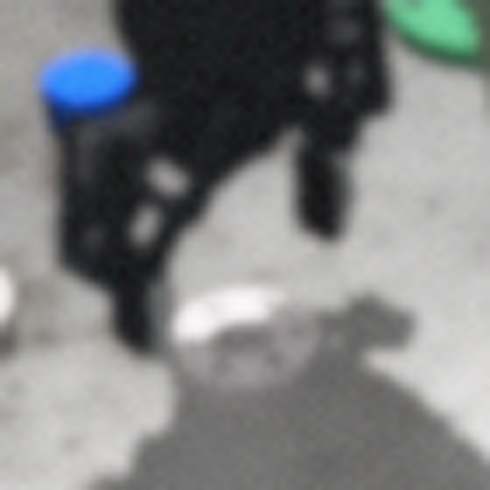

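Fingers open: the left tip at crop (140,345) is at about z = 40 mm, while the TCP reads −5 mm. The real tips therefore sit about 30 mm (shut) behind the reported TCP, and I allow for that. I lower 19 mm more, half close, and check.

Call:
carry_out:
  increments:
    - [0, 0, -0.007, 0, 0, 0, 1]
    - [0, 0, -0.006, 0, 0, 0, 1]
    - [0, 0, -0.006, 0, 0, 0, 1]
    - [0, 0, 0, 0, 0, 0, 0.75]
    - [0, 0, 0, 0, 0, 0, 0.75]
    - [0, 0, 0, 0, 0, 0, 0.75]
    - [0, 0, 0, 0, 0, 0, 0.75]

```text
t: 6.25
ee_pos: [0.4534, 0.1005, -0.024]
eef_rot: [0.0, 0.979, 0.205, 0.0]
force: [-0.3, -0.4, -0.3]
finger_gap: 0.749
grip_force: 0.0
```

```bash
python3 - <<'E'
from h import *
im,d=env.capture("scene"); save("s4",im,(180,185,250,255),7)
W=cloud("scene",d)
for v in range(218,250,2): print(v,[("%.0f,%.0f,%.0f"%tuple(1000*W[v,u])) + ":%d"%im[v,u].mean() for u in range(194,232,4)])
E
```

```text
218 ['423,161,101:39', '418,153,102:26', '442,135,80:37', '444,123,75:98', '430,118,82:36', '532,68,-1:183', '525,59,1:162', '464,73,46:29', '457,64,47:90', '512,29,-1:196']
220 ['424,161,95:35', '421,152,94:28', '441,135,75:42', '431,128,79:37', '430,119,77:46', '522,72,1:192', '515,63,2:170', '465,72,38:30', '459,64,39:84', '506,32,-2:192']
222 ['424,161,89:30', '417,154,91:29', '450,132,62:78', '427,130,77:43', '428,120,72:97', '515,75,-0:190', '507,67,2:175', '466,72,31:24', '462,63,30:88', '495,37,0:194']
224 ['425,161,82:28', '419,153,84:29', '518,108,2:108', '431,129,68:44', '512,88,-1:164', '508,78,-1:185', '503,69,-1:162', '465,73,26:25', '460,64,26:93', '486,41,0:193']
226 ['434,159,70:31', '418,154,79:30', '435,138,62:55', '429,130,63:46', '503,92,0:203', '478,90,16:226', '492,73,1:191', '466,73,18:37', '458,65,21:93', '476,46,2:189']
228 ['436,159,62:39', '420,154,72:29', '430,140,60:33', '429,130,57:78', '474,103,17:228', '468,94,18:244', '466,84,16:164', '463,74,14:109', '477,57,-1:90', '472,47,-1:141']
230 ['431,161,60:85', '418,155,67:33', '430,141,54:26', '429,131,51
[... 998 characters left out ...]
['457,154,2:185', '456,144,-1:190', '450,136,0:164', '428,133,15:106', '436,120,4:114', '430,111,6:119', '427,102,4:111', '428,90,-1:108', '421,82,2:108', '418,72,-0:108']
244 ['454,156,-1:194', '446,148,1:196', '443,139,-1:139', '442,128,-3:111', '435,120,-1:114', '430,112,-1:115', '423,104,1:112', '420,94,-0:109', '414,86,1:107', '410,76,0:106']
246 ['444,160,1:202', '441,150,-1:197', '435,142,1:116', '430,133,1:111', '425,124,1:110', '420,115,1:109', '415,107,2:115', '413,97,0:109', '410,87,-2:110', '404,79,-1:110']
248 ['436,163,1:203', '431,154,2:189', '427,145,1:119', '422,136,2:110', '421,126,-2:110', '414,118,1:111', '409,110,1:112', '407,100,-1:111', '400,92,1:106', '399,81,-2:111']
```

View pics/s4.png

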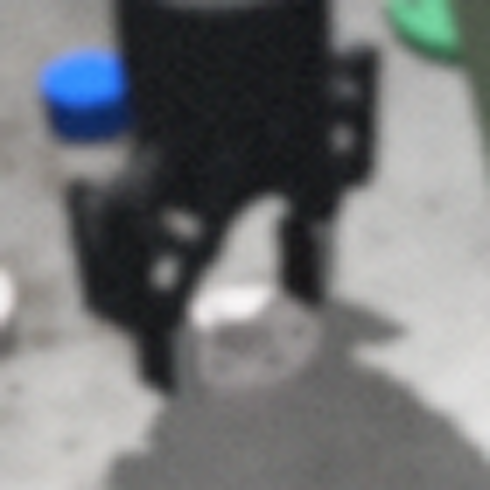

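The tips are now at about z = 15 mm (left tip crop (160,385), right tip (305,300)), either side of the flange. I lower 9 mm more and grip.

Call:
carry_out:
  increments:
    - [0, 0, -0.005, 0, 0, 0, 0.75]
    - [0, 0, -0.004, 0, 0, 0, 0.75]
    - [0, 0, 0, 0, 0, 0, 0.75]
    - [0, 0, 0, 0, 0, 0, 0.5]
    - [0, 0, 0, 0, 0, 0, 0.5]
    - [0, 0, 0, 0, 0, 0, 0.5]
    - [0, 0, 0, 0, 0, 0, 0.5]
    - [0, 0, 0, 0, 0, 0, 0.5]
  squeeze: 50

```text
t: 7.1
ee_pos: [0.4534, 0.1005, -0.0323]
eef_rot: [0.0, 0.979, 0.205, 0.0]
force: [-0.7, -0.3, 8.4]
finger_gap: 0.641
grip_force: 55.2
```

Call:
carry_out:
  increments:
    - [0, 0, 0.015, 0, 0, 0, 0.5]
    - [0, 0, 0.03, 0, 0, 0, 0.5]
    - [0, 0, 0.03, 0, 0, 0, 0.5]
    - [0, 0, 0.03, 0, 0, 0, 0.5]
    - [0.02, -0.021, 0, 0, 0, 0, 0.5]
    - [0.02, -0.021, 0, 0, 0, 0, 0.5]
    - [0.02, -0.021, 0, 0, 0, 0, 0.5]
    - [0.02, -0.021, 0, 0, 0, 0, 0.5]
    - [0.02, -0.021, 0, 0, 0, 0, 0.5]
    - [0.02, -0.021, 0, 0, 0, 0, 0.5]
    - [0.02, -0.021, 0, 0, 0, 0, 0.5]
    - [0.02, -0.021, 0, 0, 0, 0, 0.5]
    - [0.015, -0.021, 0, 0, 0, 0, 0.5]
    - [0, 0, 0, 0, 0, 0, 0.5]
    - [0, 0, 0, 0, 0, 0, 0.5]
    - [0, 0, 0, 0, 0, 0, 0.5]

```text
t: 8.7
ee_pos: [0.6271, -0.0877, 0.0713]
eef_rot: [-0.0, 0.979, 0.206, -0.001]
force: [-0.2, -0.4, -2.2]
finger_gap: 0.64
grip_force: 53.5
```

```bash
python3 - <<'E'
from h import *
im,d=env.capture("scene"); t,dt=env.capture("top")
a=cv2.resize(im[115:205,200:290,::-1],(450,450),interpolation=3)
b=cv2.resize(t[120:190,240:310,::-1],(350,350),interpolation=3); b=cv2.copyMakeBorder(b,0,100,0,0,0)
cv2.imwrite("pics/s5.png",np.hstack([a,b])); print(env.observe()["ee_pos"])
E
```

```text
[ 0.62740343 -0.08758502  0.07171359]
```

View pics/s5.png

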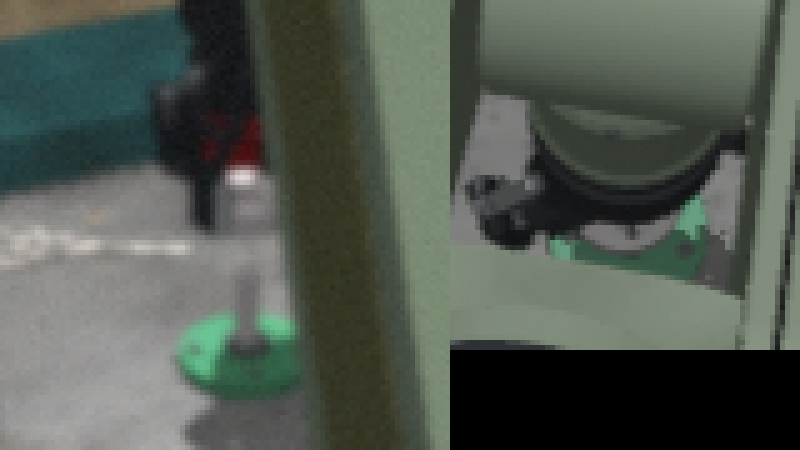

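The flange is held over the post (crop (245,190) over (250,300)). Now I lower it.

Call:
carry_out:
  increments:
    - [0.001, -0.001, -0.02, 0, 0, 0, 0.5]
    - [0, 0, -0.008, 0, 0, 0, 0.5]
    - [0, 0, -0.008, 0, 0, 0, 0.5]
    - [0, 0, -0.008, 0, 0, 0, 0.5]
    - [0, 0, -0.008, 0, 0, 0, 0.5]
    - [0, 0, -0.008, 0, 0, 0, 0.5]
    - [0, 0, -0.008, 0, 0, 0, 0.5]
    - [0, 0, -0.006, 0, 0, 0, 0.5]
    - [0, 0, -0.006, 0, 0, 0, 0.5]
    - [0, 0, -0.002, 0, 0, 0, 0.5]
    - [0, 0, 0, 0, 0, 0, 0.5]
    - [0, 0, 0, 0, 0, 0, 0.5]

```text
t: 10.0
ee_pos: [0.6295, -0.0895, -0.0099]
eef_rot: [0.0, 0.979, 0.205, 0.0]
force: [-0.3, 0.3, -2.0]
finger_gap: 0.643
grip_force: 53.5
```

Call:
carry_out:
  increments:
    - [-0.001, 0.001, -0.002, 0, 0, 0, 0.5]
    - [0, 0, -0.001, 0, 0, 0, 0.5]
    - [0, 0, -0.001, 0, 0, 0, 0.5]
    - [0, 0, 0, 0, 0, 0, 0.5]

```text
t: 10.4
ee_pos: [0.6281, -0.0885, -0.0143]
eef_rot: [0.0, 0.979, 0.205, -0.0]
force: [0.2, -0.5, -2.5]
finger_gap: 0.641
grip_force: 53.5
```

Call:
carry_out:
  increments:
    - [0, 0, -0.001, 0, 0, 0, 0.5]
    - [0, 0, 0, 0, 0, 0, 0.5]
    - [0, 0, 0, 0, 0, 0, 0.5]

```text
t: 10.7
ee_pos: [0.6283, -0.0885, -0.0144]
eef_rot: [0.0, 0.979, 0.205, 0.0]
force: [-2.9, -0.4, 4.6]
finger_gap: 0.641
grip_force: 54.0
```

Call:
carry_out:
  increments:
    - [0, 0, 0, 0, 0, 0, 0.75]
    - [0, 0, 0, 0, 0, 0, 0.85]
    - [0, 0, 0, 0, 0, 0, 0.85]
    - [0, 0, 0.01, 0, 0, 0, 0.85]
    - [0, 0, 0.02, 0, 0, 0, 0.85]
    - [0, 0, 0.03, 0, 0, 0, 0.85]
    - [0, 0, 0.03, 0, 0, 0, 0.85]
    - [0, -0.02, 0.01, 0, 0, 0, 0.85]
    - [0, -0.03, 0, 0, 0, 0, 0.85]
    - [0, -0.03, 0, 0, 0, 0, 0.85]
    - [0, -0.03, 0, 0, 0, 0, 0.85]
    - [0, -0.03, 0, 0, 0, 0, 0.85]
    - [0.001, -0.033, 0, 0, 0, 0, 0.85]
    - [0, 0, 0, 0, 0, 0, 0.8]
    - [0, 0, 0, 0, 0, 0, 0.8]

```text
t: 12.2
ee_pos: [0.6291, -0.262, 0.0852]
eef_rot: [-0.0, 0.979, 0.205, 0.0]
force: [-0.2, 0.6, -0.2]
finger_gap: 0.798
grip_force: 0.0
```

```bash
python3 - <<'E'
from h import *
for n in("top","scene"):
    im,d=env.capture(n); W=cloud(n,d)
    m=(np.hypot(W[...,0]-.628,W[...,1]+.0885)<.045)&(W[...,2]>.02)&(W[...,2]<.045); q=W[m]
    print(n,m.sum(),"z",np.percentile(q[:,2],[10,50,90]),"c",cv2.minEnclosingCircle(q[:,:2].astype(np.float32)))
    p=q[(q[:,2]>.027)]; X=np.c_[p[:,:2]-p[:,:2].mean(0),np.ones(len(p))]; print(np.linalg.lstsq(X,p[:,2],rcond=None)[0])
    np.savez(n+"1",im=im,d=d)
print(env.observe()["ee_pos"])
E
```

```text
top 328 z [0.0301503  0.03278706 0.03493565] c ((0.6271578073501587, -0.08676030486822128), 0.027914609760046005)
[0.00113518 0.00765492 0.03296399]
scene 199 z [0.02342652 0.03283199 0.03586793] c ((0.6281526684761047, -0.08637622743844986), 0.029767490923404694)
[ 0.03523697 -0.0113027   0.03358366]
[ 0.6291801  -0.2606126   0.08507792]
```

The flange sits flat, with its top reading about 33–34 mm. Next, the gear.

Call:
carry_out:
  increments:
    - [0, 0, -0.03, 0, 0, 0, 0.75]
    - [0, 0, -0.03, 0, 0, 0, 0.75]
    - [0, 0, -0.025, 0, 0, 0, 0.75]
    - [0, 0, -0.015, 0, 0, 0, 0.75]
    - [0, 0, -0.008, 0, 0, 0, 0.75]
    - [0, 0, -0.004, 0, 0, 0, 0.75]
    - [0, 0, 0, 0, 0, 0, 0.7]
    - [0, 0, 0, 0, 0, 0, 0.4]
    - [0, 0, 0, 0, 0, 0, 0.4]
    - [0, 0, 0, 0, 0, 0, 0.4]
    - [0, 0, 0, 0, 0, 0, 0.4]
    - [0, 0, 0, 0, 0, 0, 0.4]

```text
t: 13.5
ee_pos: [0.6302, -0.2619, -0.0254]
eef_rot: [0.001, 0.979, 0.205, 0.001]
force: [-0.6, 0.1, 6.0]
finger_gap: 0.523
grip_force: 50.4
```

Call:
carry_out:
  increments:
    - [0, 0, 0.015, 0, 0, 0, 0.4]
    - [0, 0, 0.03, 0, 0, 0, 0.4]
    - [0, 0, 0.03, 0, 0, 0, 0.4]
    - [0, 0, 0.03, 0, 0, 0, 0.4]
    - [0, 0.02, 0, 0, 0, 0, 0.4]
    - [0, 0.025, 0, 0, 0, 0, 0.4]
    - [0, 0.025, 0, 0, 0, 0, 0.4]
    - [0, 0.025, 0, 0, 0, 0, 0.4]
    - [0, 0.025, 0, 0, 0, 0, 0.4]
    - [0, 0.025, 0, 0, 0, 0, 0.4]
    - [-0.001, 0.02, 0, 0, 0, 0, 0.4]
    - [-0.001, 0.009, 0, 0, 0, 0, 0.4]
    - [0, 0, 0, 0, 0, 0, 0.4]
    - [0, 0, 0, 0, 0, 0, 0.4]
    - [0, 0, 0, 0, 0, 0, 0.4]

```text
t: 15.0
ee_pos: [0.6272, -0.0884, 0.0778]
eef_rot: [0.0, 0.979, 0.205, -0.0]
force: [-0.1, 0.9, -1.4]
finger_gap: 0.526
grip_force: 51.2
```

```bash
python3 - <<'E'
from h import *
im,d=env.capture("scene"); t,dt=env.capture("top")
a=cv2.resize(im[115:205,200:290,::-1],(450,450),interpolation=3)
b=cv2.resize(t[120:190,240:310,::-1],(350,350),interpolation=3); b=cv2.copyMakeBorder(b,0,100,0,0,0)
cv2.imwrite("pics/s6.png",np.hstack([a,b])); print(env.observe()["ee_pos"])
W=cloud("scene",d); s=cv2.cvtColor(im,cv2.COLOR_RGB2HSV)
m=(np.hypot(W[...,0]-.628,W[...,1]+.088)<.05)&(W[...,2]>.06)&(s[...,1]>100)&(abs(s[...,0].astype(int)-20)<10)
q=W[m]; print(len(q), np.percentile(q,[5,50,95],axis=0))
E
```

```text
[ 0.62721772 -0.08844582  0.07776345]
87 [[ 0.6055167  -0.10535675  0.10673891]
 [ 0.6186455  -0.09260816  0.11488456]
 [ 0.64485054 -0.07555027  0.1192114 ]]
```

View pics/s6.png

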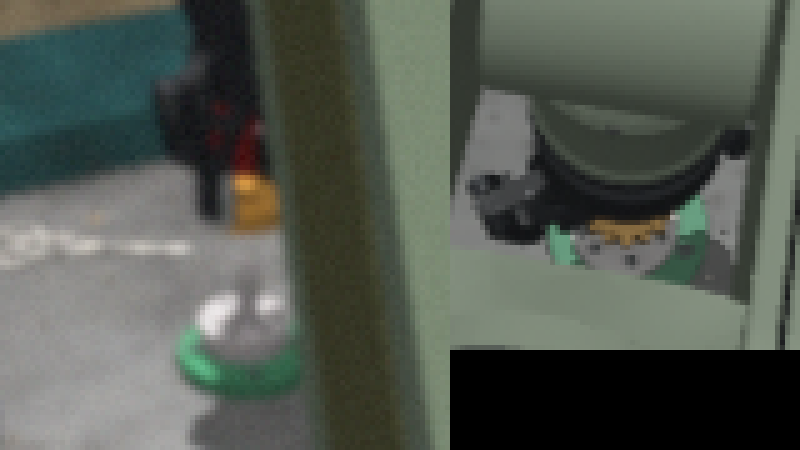

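The gear is held level over the post and flange (crop (255,200)). Now I lower it.

Call:
carry_out:
  increments:
    - [0.001, 0, -0.015, 0, 0, 0, 0.4]
    - [0, 0, -0.008, 0, 0, 0, 0.4]
    - [0, 0, -0.008, 0, 0, 0, 0.4]
    - [0, 0, -0.008, 0, 0, 0, 0.4]
    - [0, 0, -0.008, 0, 0, 0, 0.4]
    - [0, 0, -0.008, 0, 0, 0, 0.4]
    - [0, 0, -0.006, 0, 0, 0, 0.4]
    - [0, 0, -0.004, 0, 0, 0, 0.4]
    - [0, 0, 0, 0, 0, 0, 0.4]
    - [0, 0, 0, 0, 0, 0, 0.4]

```text
t: 16.1
ee_pos: [0.6284, -0.0875, 0.013]
eef_rot: [0.0, 0.979, 0.205, 0.0]
force: [-0.3, 0.7, -0.4]
finger_gap: 0.527
grip_force: 51.2
```

Call:
carry_out:
  increments:
    - [0, -0.001, -0.002, 0, 0, 0, 0.4]
    - [0, 0, -0.001, 0, 0, 0, 0.4]
    - [0, 0, -0.001, 0, 0, 0, 0.4]
    - [0, 0, 0, 0, 0, 0, 0.4]
    - [0, 0, 0, 0, 0, 0, 0.4]

```text
t: 16.6
ee_pos: [0.6282, -0.0885, 0.0089]
eef_rot: [0.0, 0.979, 0.205, 0.0]
force: [-0.6, 0.2, -1.2]
finger_gap: 0.526
grip_force: 51.2
```

Call:
carry_out:
  increments:
    - [0, 0, -0.001, 0, 0, 0, 0.4]
    - [0, 0, 0, 0, 0, 0, 0.4]
    - [0, 0, 0, 0, 0, 0, 0.4]

```text
t: 16.9
ee_pos: [0.6284, -0.0885, 0.0086]
eef_rot: [0.0, 0.979, 0.205, 0.0]
force: [-2.8, 0.9, 5.8]
finger_gap: 0.526
grip_force: 51.8
```

Call:
carry_out:
  increments:
    - [0, 0, 0, 0, 0, 0, 0.65]
    - [0, 0, 0, 0, 0, 0, 0.75]
    - [0, 0, 0, 0, 0, 0, 0.75]
    - [0, 0, 0.01, 0, 0, 0, 0.75]
    - [0, 0, 0.02, 0, 0, 0, 0.75]
    - [0, 0, 0.03, 0, 0, 0, 0.75]
    - [0, 0, 0.02, 0, 0, 0, 0.75]
    - [-0.02, -0.002, 0, 0, 0, 0, 0.75]
    - [-0.025, -0.002, 0, 0, 0, 0, 0.75]
    - [-0.025, -0.002, 0, 0, 0, 0, 0.75]
    - [-0.025, -0.001, 0, 0, 0, 0, 0.75]
    - [-0.025, 0, 0, 0, 0, 0, 0.75]
    - [-0.025, 0, 0, 0, 0, 0, 0.75]
    - [-0.02, 0, 0, 0, 0, 0, 0.75]
    - [-0.011, 0, 0, 0, 0, 0, 0.75]
    - [0, 0, 0, 0, 0, 0, 0.75]
    - [0, 0, 0, 0, 0, 0, 0.75]

```text
t: 18.6
ee_pos: [0.4535, -0.0957, 0.0884]
eef_rot: [0.0, 0.979, 0.205, 0.001]
force: [-0.2, -0.2, -0.8]
finger_gap: 0.745
grip_force: 0.0
```

```bash
python3 - <<'E'
from h import *
for n in("top","scene"):
    im,d=env.capture(n); W=cloud(n,d); s=cv2.cvtColor(im,cv2.COLOR_RGB2HSV)
    m=(np.hypot(W[...,0]-.628,W[...,1]+.0885)<.045)&(W[...,2]>.038)&(W[...,2]<.055)&(s[...,1]>90); q=W[m]
    print(n,m.sum())
    if m.sum()>9: print("z",np.percentile(q[:,2],[10,50,90]),"c",cv2.minEnclosingCircle(q[:,:2].astype(np.float32)))
    np.savez(n+"2",im=im,d=d)
print(env.observe()["ee_pos"])
E
```

```text
top 171
z [0.044829   0.04707666 0.04906374] c ((0.6264356970787048, -0.08641029894351959), 0.02260422334074974)
scene 119
z [0.04029947 0.04645851 0.04918565] c ((0.6299636363983154, -0.08627919852733612), 0.025981571525335312)
[ 0.45356077 -0.09567575  0.08807402]
```

The gear is seated, with its top at about 47–48 mm. Next, the spacer.

Call:
carry_out:
  increments:
    - [-0.0015, 0, -0.03, 0, 0, 0, 0.7]
    - [0, 0, -0.03, 0, 0, 0, 0.65]
    - [0, 0, -0.025, 0, 0, 0, 0.65]
    - [0, 0, -0.015, 0, 0, 0, 0.65]
    - [0, 0, -0.008, 0, 0, 0, 0.65]
    - [0, 0, -0.004, 0, 0, 0, 0.65]
    - [0, 0, 0, 0, 0, 0, 0.6]
    - [0, 0, 0, 0, 0, 0, 0.3]
    - [0, 0, 0, 0, 0, 0, 0.3]
    - [0, 0, 0, 0, 0, 0, 0.3]
    - [0, 0, 0, 0, 0, 0, 0.3]
    - [0, 0, 0, 0, 0, 0, 0.3]
  squeeze: 40

```text
t: 19.9
ee_pos: [0.4516, -0.0957, -0.0232]
eef_rot: [0.001, 0.979, 0.205, 0.001]
force: [-0.6, -0.0, 6.6]
finger_gap: 0.44
grip_force: 40.5
```

Call:
carry_out:
  increments:
    - [0, 0, 0.015, 0, 0, 0, 0.3]
    - [0, 0, 0.03, 0, 0, 0, 0.3]
    - [0, 0, 0.03, 0, 0, 0, 0.3]
    - [0, 0, 0.03, 0, 0, 0, 0.3]
    - [0.02, 0, 0.005, 0, 0, 0, 0.3]
    - [0.025, 0.002, 0, 0, 0, 0, 0.3]
    - [0.025, 0.002, 0, 0, 0, 0, 0.3]
    - [0.025, 0.002, 0, 0, 0, 0, 0.3]
    - [0.025, 0.001, 0, 0, 0, 0, 0.3]
    - [0.025, 0, 0, 0, 0, 0, 0.3]
    - [0.02, 0, 0, 0, 0, 0, 0.3]
    - [0.011, 0, 0, 0, 0, 0, 0.3]
    - [0, 0, 0, 0, 0, 0, 0.3]
    - [0, 0, 0, 0, 0, 0, 0.3]
    - [0, 0, 0, 0, 0, 0, 0.3]

```text
t: 21.4
ee_pos: [0.6255, -0.0885, 0.0858]
eef_rot: [-0.0, 0.979, 0.205, -0.001]
force: [-0.0, -0.5, -0.3]
finger_gap: 0.442
grip_force: 40.4
```

```bash
python3 - <<'E'
from h import *
im,d=env.capture("scene"); t,dt=env.capture("top")
a=cv2.resize(im[115:205,200:290,::-1],(450,450),interpolation=3)
b=cv2.resize(t[120:190,240:310,::-1],(350,350),interpolation=3); b=cv2.copyMakeBorder(b,0,100,0,0,0)
cv2.imwrite("pics/s7.png",np.hstack([a,b])); print(env.observe()["ee_pos"])
E
```

```text
[ 0.62581974 -0.08853253  0.08603967]
```

View pics/s7.png

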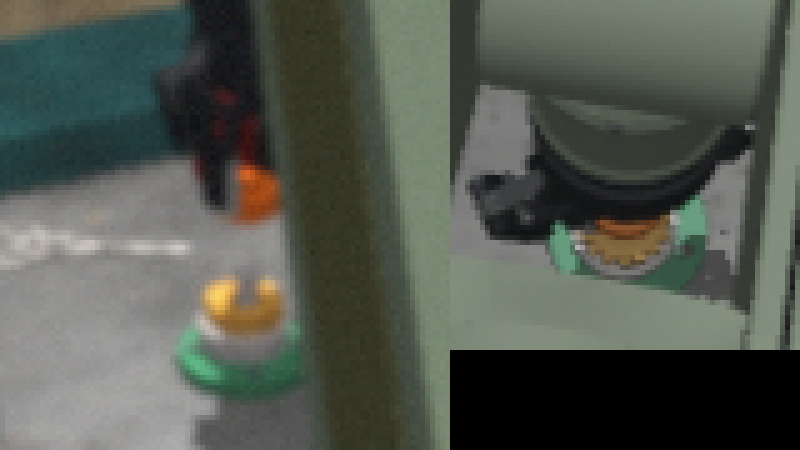

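The orange spacer is held level (crop (258,195)) above the seated gear. Lowering with a 2 mm x correction.

Call:
carry_out:
  increments:
    - [0.002, 0, -0.005, 0, 0, 0, 0.3]
    - [0, 0, -0.008, 0, 0, 0, 0.3]
    - [0, 0, -0.008, 0, 0, 0, 0.3]
    - [0, 0, -0.008, 0, 0, 0, 0.3]
    - [0, 0, -0.008, 0, 0, 0, 0.3]
    - [0, 0, -0.008, 0, 0, 0, 0.3]
    - [0, 0, -0.008, 0, 0, 0, 0.3]
    - [0, 0, -0.004, 0, 0, 0, 0.3]
    - [0, 0, 0, 0, 0, 0, 0.3]
    - [0, 0, 0, 0, 0, 0, 0.3]

```text
t: 22.5
ee_pos: [0.6289, -0.0885, 0.029]
eef_rot: [0.0, 0.979, 0.205, 0.0]
force: [0.2, 0.0, -1.1]
finger_gap: 0.445
grip_force: 40.4
```

Call:
carry_out:
  increments:
    - [-0.001, 0, -0.002, 0, 0, 0, 0.3]
    - [0, 0, -0.001, 0, 0, 0, 0.3]
    - [0, 0, -0.001, 0, 0, 0, 0.3]
    - [0, 0, -0.001, 0, 0, 0, 0.3]
    - [0, 0, 0, 0, 0, 0, 0.3]
    - [0, 0, 0, 0, 0, 0, 0.3]

```text
t: 23.1
ee_pos: [0.6279, -0.0885, 0.0248]
eef_rot: [0.0, 0.979, 0.205, 0.0]
force: [-2.2, -0.2, 6.2]
finger_gap: 0.441
grip_force: 40.9
```

Call:
carry_out:
  increments:
    - [0, 0, 0, 0, 0, 0, 0.55]
    - [0, 0, 0, 0, 0, 0, 0.65]
    - [0, 0, 0, 0, 0, 0, 0.65]
    - [0, 0, 0.01, 0, 0, 0, 0.65]
    - [0, 0, 0.02, 0, 0, 0, 0.65]
    - [0, 0, 0.03, 0, 0, 0, 0.65]
    - [0, 0, 0.01, 0, 0, 0, 0.65]
    - [0, 0.02, 0, 0, 0, 0, 0.65]
    - [0, 0.025, 0, 0, 0, 0, 0.65]
    - [0, 0.025, 0, 0, 0, 0, 0.65]
    - [0, 0.025, 0, 0, 0, 0, 0.65]
    - [0, 0.025, 0, 0, 0, 0, 0.65]
    - [0.001, 0.025, 0, 0, 0, 0, 0.65]
    - [0.001, 0.02, 0, 0, 0, 0, 0.65]
    - [0.001, 0.015, 0, 0, 0, 0, 0.65]
    - [0, 0, 0, 0, 0, 0, 0.65]
    - [0, 0, 0, 0, 0, 0, 0.65]

```text
t: 24.8
ee_pos: [0.6306, 0.0911, 0.0937]
eef_rot: [0.0, 0.979, 0.206, -0.0]
force: [-0.4, -0.2, 0.0]
finger_gap: 0.648
grip_force: 0.0
```

```bash
python3 - <<'E'
from h import *
for n in("top","scene"):
    im,d=env.capture(n); W=cloud(n,d); s=cv2.cvtColor(im,cv2.COLOR_RGB2HSV)
    m=(np.hypot(W[...,0]-.628,W[...,1]+.0885)<.045)&(W[...,2]>.054)&(W[...,2]<.07)&(s[...,1]>110); q=W[m]
    print(n,m.sum())
    if m.sum()>9: print("z",np.percentile(q[:,2],[10,50,90]),"c",cv2.minEnclosingCircle(q[:,:2].astype(np.float32)))
    W=cloud(n,np.load(n+"0.npz")["d"]); q=W[(np.hypot(W[...,0]-.631,W[...,1]-.092)<.03)&(W[...,2]>.017)]
    print("cap",q[:,:2].mean(0),cv2.minEnclosingCircle(q[:,:2].astype(np.float32)))
    if n=="scene": save("s8",im,(150,100,300,250),3)
print(env.observe()["ee_pos"])
E
```

```text
top 145
z [0.05992795 0.06296894 0.06444354] c ((0.6265518069267273, -0.08706730604171753), 0.01961652748286724)
cap [0.63166359 0.09233106] ((0.632520318031311, 0.09264200925827026), 0.018222233280539513)
scene 0
cap [0.62949398 0.09435055] ((0.6309763193130493, 0.09300681948661804), 0.0192521084100008)
[0.63064699 0.09048575 0.09375192]
```

View pics/s8.png

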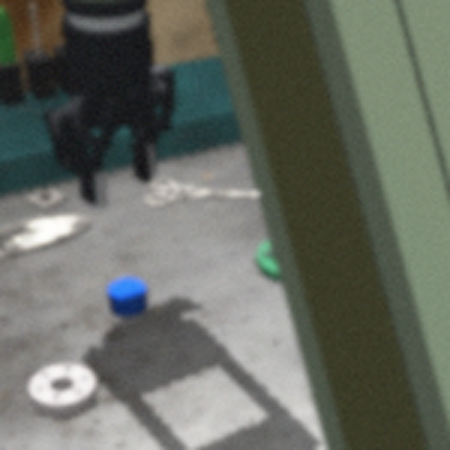

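The spacer is seated (top about 63–64 mm) and the cap nut stands free at crop (128,295). Gripping it.

Call:
carry_out:
  increments:
    - [0.001, 0.0015, -0.03, 0, 0, 0, 0.6]
    - [0, 0, -0.03, 0, 0, 0, 0.6]
    - [0, 0, -0.025, 0, 0, 0, 0.6]
    - [0, 0, -0.015, 0, 0, 0, 0.6]
    - [0, 0, -0.009, 0, 0, 0, 0.6]
    - [0, 0, -0.005, 0, 0, 0, 0.6]
    - [0, 0, 0, 0, 0, 0, 0.55]
    - [0, 0, 0, 0, 0, 0, 0.25]
    - [0, 0, 0, 0, 0, 0, 0.25]
    - [0, 0, 0, 0, 0, 0, 0.25]
    - [0, 0, 0, 0, 0, 0, 0.25]
    - [0, 0, 0, 0, 0, 0, 0.25]
  squeeze: 40

```text
t: 26.1
ee_pos: [0.6326, 0.0931, -0.0191]
eef_rot: [0.0, 0.979, 0.206, 0.001]
force: [0.8, 0.1, 5.5]
finger_gap: 0.39
grip_force: 40.4
```

Call:
carry_out:
  increments:
    - [0, 0, 0.015, 0, 0, 0, 0.25]
    - [0, 0, 0.03, 0, 0, 0, 0.25]
    - [0, 0, 0.03, 0, 0, 0, 0.25]
    - [0, 0, 0.03, 0, 0, 0, 0.25]
    - [0, 0, 0.01, 0, 0, 0, 0.25]
    - [0, -0.02, 0, 0, 0, 0, 0.25]
    - [0, -0.025, 0, 0, 0, 0, 0.25]
    - [0, -0.025, 0, 0, 0, 0, 0.25]
    - [0, -0.025, 0, 0, 0, 0, 0.25]
    - [-0.001, -0.025, 0, 0, 0, 0, 0.25]
    - [-0.001, -0.025, 0, 0, 0, 0, 0.25]
    - [-0.001, -0.02, 0, 0, 0, 0, 0.25]
    - [-0.001, -0.016, 0, 0, 0, 0, 0.25]
    - [0, 0, 0, 0, 0, 0, 0.25]
    - [0, 0, 0, 0, 0, 0, 0.25]
    - [0, 0, 0, 0, 0, 0, 0.25]

```text
t: 27.7
ee_pos: [0.6276, -0.087, 0.0947]
eef_rot: [-0.0, 0.979, 0.206, -0.0]
force: [-0.7, 0.6, 0.1]
finger_gap: 0.395
grip_force: 40.1
```

```bash
python3 - <<'E'
from h import *
im,d=env.capture("scene"); t,dt=env.capture("top")
a=cv2.resize(im[105:195,200:290,::-1],(450,450),interpolation=3)
b=cv2.resize(t[120:190,240:310,::-1],(350,350),interpolation=3); b=cv2.copyMakeBorder(b,0,100,0,0,0)
cv2.imwrite("pics/s9.png",np.hstack([a,b])); print(env.observe()["ee_pos"])
E
```

```text
[ 0.62774031 -0.0869144   0.09476691]
```

View pics/s9.png

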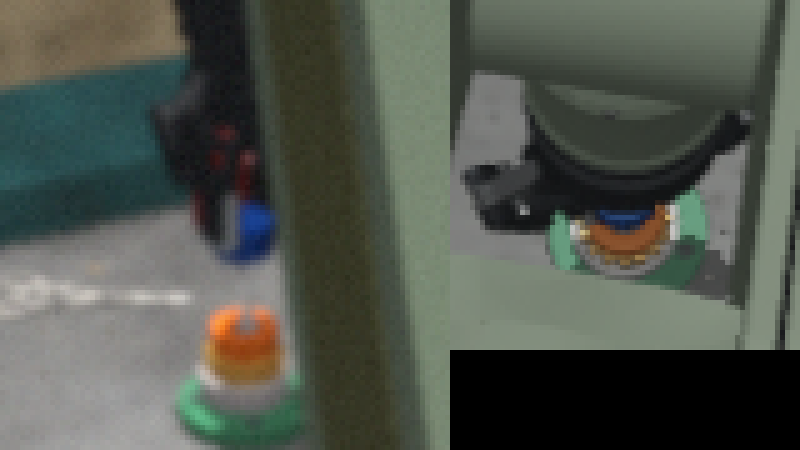

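The stack is neat and the cap nut hangs level above it (crop (245,230) over (245,320)). Lowering.

Call:
carry_out:
  increments:
    - [0, -0.001, -0.005, 0, 0, 0, 0.25]
    - [0, 0, -0.008, 0, 0, 0, 0.25]
    - [0, 0, -0.008, 0, 0, 0, 0.25]
    - [0, 0, -0.008, 0, 0, 0, 0.25]
    - [0, 0, -0.008, 0, 0, 0, 0.25]
    - [0, 0, -0.005, 0, 0, 0, 0.25]
    - [0, 0, -0.003, 0, 0, 0, 0.25]
    - [0, 0, 0, 0, 0, 0, 0.25]
    - [0, 0, 0, 0, 0, 0, 0.25]

```text
t: 28.7
ee_pos: [0.628, -0.089, 0.0501]
eef_rot: [0.0, 0.979, 0.205, 0.0]
force: [0.0, -0.1, -0.7]
finger_gap: 0.395
grip_force: 40.1
```

Call:
carry_out:
  increments:
    - [0, 0.0005, -0.002, 0, 0, 0, 0.25]
    - [0, 0, -0.001, 0, 0, 0, 0.25]
    - [0, 0, -0.001, 0, 0, 0, 0.25]
    - [0, 0, -0.001, 0, 0, 0, 0.25]
    - [0, 0, 0, 0, 0, 0, 0.25]
    - [0, 0, 0, 0, 0, 0, 0.25]

```text
t: 29.3
ee_pos: [0.6278, -0.0885, 0.045]
eef_rot: [0.0, 0.979, 0.205, 0.0]
force: [0.0, -0.1, -0.1]
finger_gap: 0.397
grip_force: 40.2
```

Call:
carry_out:
  increments:
    - [0, 0, -0.001, 0, 0, 0, 0.25]
    - [0, 0, 0, 0, 0, 0, 0.25]
    - [0, 0, 0, 0, 0, 0, 0.25]

```text
t: 29.6
ee_pos: [0.628, -0.0885, 0.0449]
eef_rot: [0.0, 0.979, 0.205, 0.0]
force: [-1.6, 0.2, 5.0]
finger_gap: 0.393
grip_force: 40.6
```

Seated at the expected height. I release, lift and back away.

Call:
carry_out:
  increments:
    - [0, 0, 0, 0, 0, 0, 0.5]
    - [0, 0, 0, 0, 0, 0, 0.65]
    - [0, 0, 0, 0, 0, 0, 0.65]
    - [0, 0, 0.01, 0, 0, 0, 0.65]
    - [0, 0, 0.02, 0, 0, 0, 0.65]
    - [0, 0, 0.03, 0, 0, 0, 0.65]
    - [0, 0, 0.03, 0, 0, 0, 0.65]
    - [-0.02, -0.03, 0.01, 0, 0, 0, 0.65]
    - [-0.02, -0.04, 0, 0, 0, 0, 0.65]
    - [-0.02, -0.04, 0, 0, 0, 0, 0.65]
    - [-0.02, -0.04, 0, 0, 0, 0, 0.65]
    - [-0.02, -0.04, 0, 0, 0, 0, 0.65]
    - [-0.02, -0.04, 0, 0, 0, 0, 0.65]
    - [-0.02, -0.04, 0, 0, 0, 0, 0.65]
    - [-0.02, -0.03, 0, 0, 0, 0, 0.65]
    - [0, 0, 0, 0, 0, 0, 0.65]
    - [0, 0, 0, 0, 0, 0, 0.65]

```text
t: 31.3
ee_pos: [0.4674, -0.389, 0.1443]
eef_rot: [0.0, 0.979, 0.204, 0.0]
force: [0.1, 0.4, 0.0]
finger_gap: 0.652
grip_force: 0.0
```

```bash
python3 - <<'E'
from h import *
im,d=env.capture("scene"); t,dt=env.capture("top")
a=cv2.resize(im[135:205,200:290,::-1],(450,350),interpolation=3)
b=cv2.resize(t[130:200,240:310,::-1],(350,350),interpolation=3)
cv2.imwrite("pics/s10.png",np.hstack([a,b])); print(env.observe()["ee_pos"],env.observe()["force"])
W=cloud("top",dt); q=W[(np.hypot(W[...,0]-.627,W[...,1]+.0875)<.014)&(W[...,2]>.078)]
X=np.c_[q[:,:2]-q[:,:2].mean(0),np.ones(len(q))]; print(len(q),np.linalg.lstsq(X,q[:,2],rcond=None)[0])
W0=cloud("top",np.load("top0.npz")["d"])
for n,c in[("tape",(.437,.289)),("filter",(.631,.268)),("drum",(.4386,-.2608))]:
    print(n,[np.round(w[(np.hypot(w[...,0]-c[0],w[...,1]-c[1])<.06)&(w[...,2]>.01)].mean(0),4) for w in(W0,W)])
E
```

```text
[ 0.46822272 -0.38769127  0.1441379 ] [-0.18012745 -0.0388166  -0.14478954]
108 [-0.02253768  0.00316305  0.08509842]
tape [array([0.4374, 0.2874, 0.0172]), array([0.4374, 0.2874, 0.0171])]
filter [array([0.6303, 0.268 , 0.0139]), array([0.6306, 0.2687, 0.0139])]
drum [array([ 0.4394, -0.261 ,  0.0194]), array([ 0.4197, -0.2748,  0.5066])]
```

View pics/s10.png

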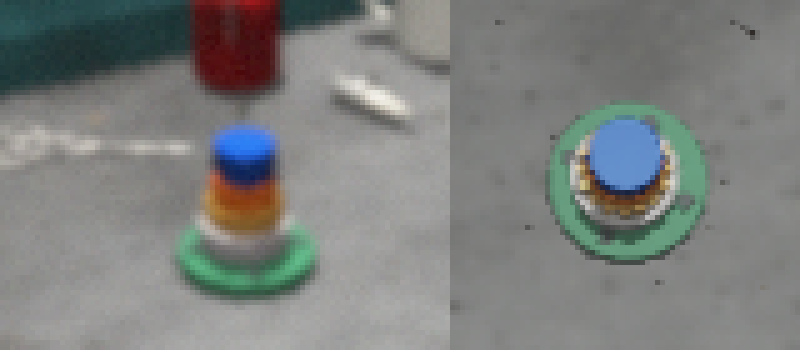

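The pack is complete and straight: flange, gear, spacer and cap at crop (245,250→145). The cap top reads 85 mm (86 expected) and level. The tape roll and filter cap read unmoved. The arm hides the drum in this view; the gripper never went near it. Handing in.

```bash
python3 -c "
from station import env
print(env.close_job())"
```

```text
the job is handed in; nothing more can be done
None
```

The drive pack is made up on the mandrel in the order flange, gear, spacer, cap nut, each measured fully down, and handed in at about 31 s; tape roll and filter cap measured unmoved, and the clutch drum, hidden by the arm in the last picture, was never approached.

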